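Pin the castle nut of a filter holder

ROBOT

A 7-joint arm with a two-finger parallel gripper is mounted at the origin on a cart in front of the work surface, level with it; the furniture and walls round the work are solid. World frame = base frame: x ahead of the robot, y to its left, z up, the work surface at z = 0. Lengths are in m, angles in rad, forces in N, time in s.
With the tool pointing down it reaches from about 0.4 to 0.85 m from the base axis. Payload 4.5 kg.
Tool frame: the origin (TCP) lies between the finger pads; the fingertips stand 11 mm ahead of it and the grasp point (between the pads) lies 8 mm behind it (r.nose_length is the distance from the TCP to the fingertips, in m); z points along the fingers, y is the line along which they close (so a half turn about z gives the same grasp; the last joint's range is limited). The gripper opens to 88 mm and grips with 3 to 60 N. Pads are 18 mm wide; open, the fingers measure 123 mm over their backs; the gripper's body (75 mm by 187 mm) begins 45 mm behind the grasp point.
Start: joints at [1.326, 0.689, -0.195, 1.565, 0.157, 0.902, -0.215], TCP at [0.172, -0.601, 0.25] pointing down, gripper open.
Joint ranges: [-3.01, 3.01], [-0.46, 2.08], [-1.47, 1.51], [0.13, 2.56], [-1, 4.14], [0.04, 2.09], [-2.66, 2.66]. Speed limits (rad/s): [2.57, 2.57, 3.14, 3.14, 3.14, 3.14, 3.14].

INTERFACE

Orientations are given as a unit quaternion [x, y, z, w].
In Python, from plant import get_state, snapshot, camera_model, r gives the robot as it stands.
- The arm moves only by the shell command python3 -m inch 'ROWS' [FORCE]. ROWS is text: rows parted by semicolons, each of 7 numbers parted by spaces: the opening, from -1 (shut) to 1 (fully open), then the shift along the tool's x, y, z in m, then the turn, a rotation vector about the tool's x, y, z in rad. A call has 1 to 20 rows; each row shifts and turns the commanded pose from where the row before left it, along the tool's axes as they then stand; what a row does not reach is not made up. A row lasts 1/12 s, in which the tool goes at most 41.7 mm and 7.16 degrees, less where a joint would pass 70% of its speed; a pose out of reach is approached as far as the arm can. A call is refused whole if a number of a shift passes 0.0417 or a number of a turn 0.125, either way. A call with a gripper value outside its range is refused whole. The fingers move at their own pace and stop on an object; FORCE is the grip in N (left out, the last holds). Time passes only in rows, so rows that do not move let the fingers close. It gives the time, the measured TCP pose, the force, the opening and the grip force at its end, in the units of the state.
- get_state(): the state, without advancing time (a new reading comes with each control period).
- snapshot(name): name is "scene" or "top" or "wrist"; returns (picture, depth): 480x640x3 uint8, red, green, blue; 480x640 float32, m along the optical axis (not along the pixel's ray), 0 where there is no reading.
- camera_model(name): a dict with "intrinsics" (3x3 intrinsics, pixels), "dist" ([k1, k2, p1, p2, k3] as OpenCV has them; the pictures are not rectified), "view" (4x4, takes a point from world to camera coordinates). Camera axes: x right, y down, z forward; pixel columns grow to the right and rows downward; lengths in m; the calibration is good to about 2 mm. A picture is of the moment at which its call begins: read the wrist's pose just before it. camera_model takes no time and is no camera call; for the wrist camera it gives the pose at the moment of the call.
- r.finish_job(): hands the job in; it is judged then, once.
The state is a dict: "clock": time; "q": joint angles; "qd": joint speeds; "joint_torque": joint torques, N m; "tool_pos": TCP position; "eef_rot": TCP orientation; "contact_force": force on the tool from outside, world axes, zero at the start; "moment": the same for the moment, N m; "opening": opening from 0.0 (shut) to 1.0 (fully open); "finger_force": force on a finger pad.
Only numpy, scipy, OpenCV 4.12 (cv2) and the standard library are available. Lean on these libraries where they do the work, as an engineer would, in place of code of your own. Each camera call takes 0.05 s, during which the arm holds its last target. There are 200 camera calls.

TASK

Two steel filter holders stand on the bench; one is finished, with its locking key lying in the slot of its castle nut. On the other one turn the castle nut clockwise (tightening, less than a quarter turn) until its slot lines up with the slot of the stud inside it, then lay the loose locking key fully down into both slots, upright, as on the finished holder, and let go.

Things in the scene. Friction and masses are not known exactly. Their poses are not given: they have to be found in the camera images.
- holder: unfinished steel filter holder, fixed: round, 116 mm across, lid top at z=50 mm, hose outlet on its +x side to 70 mm from the axis. Origin: centre of underside, z up. Its dark 30 mm stud is forked: open-topped slot 18 mm wide along the holder's x, floor z=70, prong tops z=100 mm. A like, finished holder (not listed) stands fixed 0.24 m or more to one side.
- lock_nut (a joint): castle nut's angle about the upright stud, rad: how far the nut's slot is turned anticlockwise, seen from above, from the stud's slot (holder's x). 0 = in line; starts at 0.7 to 1.25; stops at -0.45 and 1.5. Light friction (0.08 N m), stays where left, does not rise.
- nut_top (a point): on the axis at the top of the aluminium castle nut, 92 mm above the holder's underside; z up, x along the nut's slot (turns with it). Slot right across, 20 mm wide, 20 mm deep, open at top. Nut 42 mm high: flange 60 mm across, 10 mm high; above it a round body 56 mm across with two upright flats 50 mm apart, parallel to the slot: grip across these from above.
- lock_key: loose steel key, 80 g, upright on two end lugs. Origin: centre of underside, z up, x along bar. Bar 88 long, 6 wide, z=10 to 26 mm. Lugs 8 long, 24 wide, z=0 to 20, 72 clear between (go outside the nut). Grip tab in the middle 22 long (x), 10 thick (y), z=24 to 68: pinch its thickness near the top. Seated: origin on the holder's axis, 62 mm above its underside; either way round.
Things that resemble listed ones, but are neither listed nor needed, are in the scene too. What is shaped like the holder but orange or yellow is not meant. What is shaped like the lock_key but red is not meant.

How it is judged:
By the outcome, as a careful person would: the job done as asked, in the order asked, and still so for the second after the job is handed in, with the robot touching nothing.
It also fails if it takes over 48 s, if anything falls off the work surface, if the arm or the gripper's body presses on something with over 40 N, if the wrist force passes 120 N, or if a joint passes its speed limit or range.

## Working session

There is one attempt and no reset: what is moved stays moved. The work goes in short steps, Python scripts to look and compute and a shell command to move; the robot and the scene stay as the last step left them, time stands still between calls to the robot, and variables do not carry over. Pictures are saved under pics/ and viewed, at most 10 in all, crops included, and the job is handed in when it is done.

```bash
mkdir -p pics; ls; python3 - <<'E'
from plant import *
import cv2,numpy as np
s=get_state();print(s['clock'],s['tool_pos'],s['eef_rot'],s['opening'])
for n in("scene","top"):
    p,d=snapshot(n);cv2.imwrite(f"pics/{n}0.png",p[:,:,::-1]);np.save(f"pics/{n}0.npy",d)
    m=camera_model(n);print(n,np.round(m['view'],3).tolist(),np.round(m['intrinsics'],1).tolist(),m['dist'])
E
```

```text
pics
0.0 [ 0.17177331 -0.60028233  0.24891671] [ 9.90295265e-01  1.38976360e-01 -1.84295156e-04 -9.08357967e-04] 0.9980322103189635
scene [[0.765, -0.644, 0.0, -0.419], [-0.35, -0.416, -0.839, 0.279], [0.54, 0.642, -0.544, 0.548], [0.0, 0.0, 0.0, 1.0]] [[454.5, 0.0, 327.7], [0.0, 454.5, 235.9], [0.0, 0.0, 1.0]] [-0.05271288  0.          0.          0.          0.        ]
top [[-0.028, -1.0, 0.007, 0.057], [-0.994, 0.027, -0.105, 0.597], [0.105, -0.01, -0.994, 0.881], [0.0, 0.0, 0.0, 1.0]] [[480.4, 0.0, 315.4], [0.0, 480.4, 241.0], [0.0, 0.0, 1.0]] [-0.11518081  0.          0.          0.          0.        ]
```

View pics/top0.png

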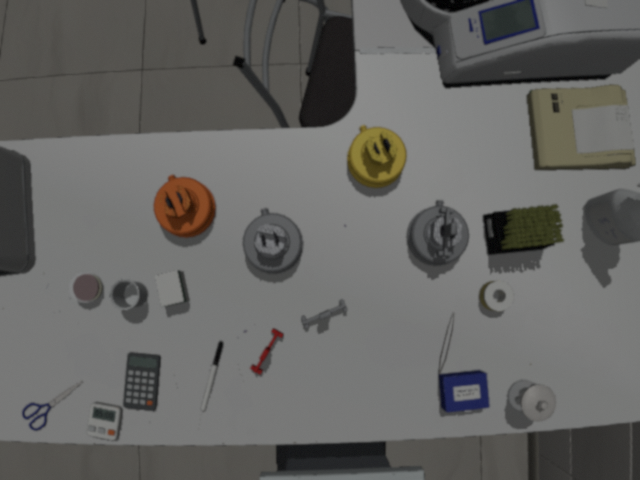

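View pics/scene0.png

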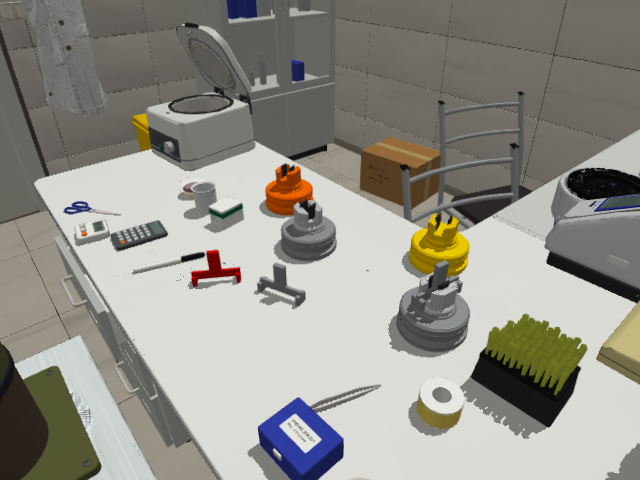

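The top view shows the unfinished grey holder at about (272,242) with its outlet at (265,211). The finished holder is at (438,236), the loose grey key at (324,314) and the red decoy at (267,352). Next I'll measure these from depth.

```bash
cat > h.py <<'E'
from plant import *
import cv2,numpy as np
def cloud(m,d):
    v,u=np.mgrid[0:480,0:640]
    n=cv2.undistortPoints(np.stack([u,v],-1).reshape(-1,1,2).astype(np.float64),m['intrinsics'],m['dist']).reshape(480,640,2)
    P=np.dstack([n*d[...,None],d])
    V=m['view'];W=(P-V[:3,3])@V[:3,:3]
    W[d<=0]=np.nan
    return W
def look(name,png=None):
    m=camera_model(name);p,d=snapshot(name)
    if png:cv2.imwrite(png,p[:,:,::-1])
    return m,p,cloud(m,d)
def circ(Q):
    A=np.c_[2*Q,np.ones(len(Q))];c=np.linalg.lstsq(A,(Q**2).sum(1),rcond=None)[0]
    return c[:2],np.sqrt(c[2]+c[:2]@c[:2])
def axis(Q):
    c=Q.mean(0);w,v=np.linalg.eigh(np.cov((Q-c).T));return c,np.arctan2(v[1,1],v[0,1])
def rect(Q):
    return cv2.minAreaRect((Q*1000).astype(np.float32))
E
python3 - <<'E'
from h import *
m=camera_model("top");W=cloud(m,np.load("pics/top0.npy"))
def sub(c,R):
    r=W[c[1]-R:c[1]+R,c[0]-R:c[0]+R].reshape(-1,3);return r[~np.isnan(r[:,0])]
t=sub((600,300),10);print("table z",np.median(t[:,2]), np.median(sub((340,380),10)[:,2]))
for c in((272,242),(438,236)):
    r=sub(c,42)
    print(np.histogram(r[:,2],np.arange(-.005,.15,.01)))
    lid=r[(r[:,2]>.042)&(r[:,2]<.058)]
    h=cv2.convexHull((lid[:,:2]).astype(np.float32)).reshape(-1,2).astype(float)
    print("lid",circ(h),cv2.minEnclosingCircle((lid[:,:2]*1000).astype(np.float32)))
    up=r[(r[:,2]>.085)];print("nut",cv2.minEnclosingCircle((up[:,:2]*1000).astype(np.float32)),rect(up[:,:2]))
r=sub((324,314),28);k=r[(r[:,2]>.015)];print("key",axis(k[k[:,2]<.03][:,:2]),rect(k[k[:,2]<.035][:,:2]))
t=k[k[:,2]>.055];print("tab",t.mean(0) if len(t) else 0,len(t),k[:,2].max())
E
```

```text
table z 0.00027258825702274113 0.0008562079954478731
(array([4066,  133,   34,   44,  302, 1601,   97,  212,   54,  366,  110,
          1,    0,    0,    0]), array([-0.005,  0.005,  0.015,  0.025,  0.035,  0.045,  0.055,  0.065,
        0.075,  0.085,  0.095,  0.105,  0.115,  0.125,  0.135,  0.145]))
lid (array([0.59837504, 0.12182704]), np.float64(0.055346823956950446)) ((598.7654418945312, 122.09129333496094), 55.97607421875)
nut ((598.0829467773438, 121.81118774414062), 28.34119987487793) ((598.77880859375, 121.78672790527344), (50.85931396484375, 50.218780517578125), 75.69457244873047)
(array([4049,  212,   40,   81,  386, 1184,  101,  111,  195,  478,   81,
         22,   25,   67,    0]), array([-0.005,  0.005,  0.015,  0.025,  0.035,  0.045,  0.055,  0.065,
        0.075,  0.085,  0.095,  0.105,  0.115,  0.125,  0.135,  0.145]))
lid (array([ 0.60410002, -0.19574186]), np.float64(0.055040813505149826)) ((603.6220092773438, -195.86595153808594), 56.0446662902832)
nut ((603.50537109375, -199.17745971679688), 42.846107482910156) ((604.0233764648438, -195.95419311523438), (50.70176696777344, 85.66799926757812), 80.8689193725586)
key (array([0.46186631, 0.02715443]), np.float64(1.9429820602175985)) ((461.5751037597656, 27.107547760009766), (23.845783233642578, 88.07865905761719), 21.700275421142578)
tab [0.46203933 0.02723396 0.0686961 ] 73 0.0740510325962548
```

```bash
python3 - <<'E'
from h import *
from scipy.spatial.transform import Rotation as R
s=get_state();m=camera_model("wrist");V=m['view']
Rt=R.from_quat(s['eef_rot']).as_matrix();c=-V[:3,:3].T@V[:3,3]
print("cam in tool",Rt.T@(c-s['tool_pos']));print(np.round(Rt.T@V[:3,:3].T,3));print(m['intrinsics'])
W=cloud(camera_model("top"),np.load("pics/top0.npy"));r=W.reshape(-1,3)
for C in((.598,.122),(.604,-.196)):
    d=r[:,:2]-C;rho=np.hypot(*d.T);o=d[(rho>.061)&(rho<.072)&(r[:,2]>.008)&(r[:,2]<.06)];print(len(o),np.arctan2(*o.mean(0)[::-1]) if len(o) else 0,o.mean(0))
T=np.array([.598,.122,.25]);print("tool delta to holder",Rt.T@(T-s['tool_pos']))
T=np.array([.462,.027,.25]);print("tool delta to key",Rt.T@(T-s['tool_pos']))
E
```

```text
cam in tool [ 0.07358024 -0.00023411 -0.13509844]
[[ 0.    -0.959 -0.282]
 [ 1.     0.     0.   ]
 [-0.    -0.282  0.959]]
[[372.97811389   0.         323.68487281]
 [  0.         372.97811389 242.00239739]
 [  0.           0.           1.        ]]
31 0.2336223062074858 [0.06294405 0.01497864]
37 -0.11299133892477731 [ 0.06485293 -0.00735916]
tool delta to holder [ 6.08567468e-01 -5.77137430e-01 -1.21207766e-04]
tool delta to key [ 4.51670800e-01 -5.23244661e-01 -1.90738747e-04]
```

```bash
python3 -m inch '1 .029 -.0275 0 0 0 0;1 .029 -.0275 0 0 0 0;1 .029 -.0275 0 0 0 0;1 .029 -.0275 0 0 0 0;1 .029 -.0275 0 0 0 0;1 .029 -.0275 0 0 0 0;1 .029 -.0275 0 0 0 0;1 .029 -.0275 0 0 0 0;1 .029 -.0275 0 0 0 0;1 .029 -.0275 0 0 0 0;1 .029 -.0275 0 0 0 0;1 .029 -.0275 0 0 0 0;1 .029 -.0275 0 0 0 0;1 .029 -.0275 0 0 0 0;1 .029 -.0275 0 0 0 0;1 .029 -.0275 0 0 0 0;1 .029 -.0275 0 0 0 0;1 .029 -.0275 0 0 0 0;1 .029 -.0275 0 0 0 0;1 .029 -.0275 0 0 0 0'
python3 -m inch '1 .0285 -.027 0 0 0 0;1 0 0 0 0 0 0;1 0 0 0 0 0 0'
cat > w.py <<'E'
from h import *
import sys
from scipy.spatial.transform import Rotation as R
s=get_state();m,p,W=look("wrist",sys.argv[1])
np.savez("w.npz",p=p,W=W)
print(s['clock'],s['tool_pos'],"yaw",R.from_quat(s['eef_rot']).as_matrix()[:2,0],"q",np.round(s['q'],2))
E
python3 w.py pics/w1.png
```

```text
clock: 1.77
tool_pos: [0.5786, 0.0894, 0.2494]
eef_rot: [0.99, 0.139, -0.0, 0.0]
contact_force: [-0.3, -0.5, 0.3]
opening: 0.998
finger_force: 0.0
clock: 2.02
tool_pos: [0.5983, 0.1245, 0.2489]
eef_rot: [0.99, 0.141, -0.0, -0.001]
contact_force: [-0.1, -0.3, -0.5]
opening: 0.998
finger_force: 0.0
2.0167 [0.59828467 0.1244853  0.24890068] yaw [0.96005117 0.27982442] q [-0.22  0.67 -0.1   1.61  0.08  0.87 -1.64]
```

View pics/w1.png

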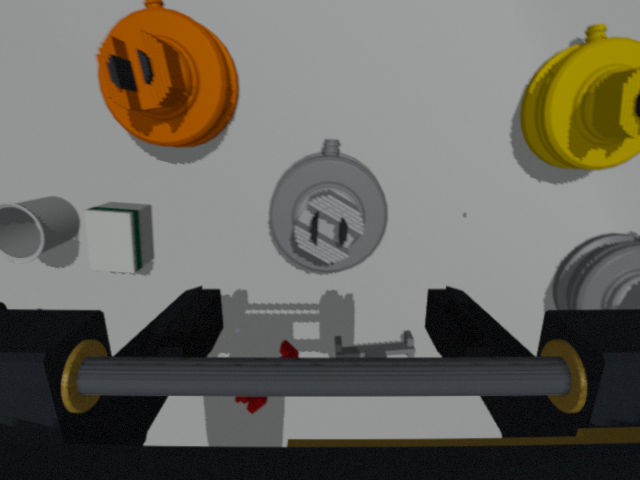

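The wrist view shows the unfinished holder at (328,212) with its outlet at (331,147). The nut's slot runs from upper left to lower right, and the dark stud prongs are at (314,228) and (343,231). I'll fit the nut and stud angles.

```bash
cat > fit.py <<'E'
from h import *
z=np.load("w.npz");W=z['W'];r=W.reshape(-1,3);r=r[~np.isnan(r[:,0])]
C0=np.array([.598,.122])
def near(a,b,R,C): 
    k=(r[:,2]>a)&(r[:,2]<b)&(np.hypot(*(r[:,:2]-C).T)<R);return r[k]
lid=near(.045,.056,.07,C0);lid=lid[np.hypot(*(lid[:,:2]-C0).T)<.0605]
h=cv2.convexHull(lid[:,:2].astype(np.float32)).reshape(-1,2).astype(float);C,rad=circ(h);print("lid",C,rad,np.median(lid[:,2]))
q=near(.085,.097,.03,C);d=q[:,:2]-C;print("nut enclosing",cv2.minEnclosingCircle((q[:,:2]*1000).astype(np.float32)),len(q),np.median(q[:,2]))
q2=d[np.hypot(*d.T)>.0165]
# slot direction: minimise extent across; gap direction by widest empty band about 0
best=[]
for a in np.arange(0,np.pi,.01):
    t=d@[-np.sin(a),np.cos(a)];t2=q2@[-np.sin(a),np.cos(a)]
    best.append((np.percentile(t,99)-np.percentile(t,1),(np.abs(t2)<.0095).mean(),a))
b=np.array(best);i=b[:,0].argsort()[:8];print("flat width",b[i][:,[0,2]].round(4).tolist());i=b[:,1].argsort()[:15];print("slot",b[i][:,1:].round(3).tolist())
k=[np.percentile(d@[-np.sin(a),np.cos(a)],[1,99]) for a in [b[b[:,0].argmin(),2]]];print(k)
st=near(.0965,.106,.02,C);print("stud",len(st))
if len(st)>15:
    dd=st[:,:2]-C;c,a=axis(dd);print("stud ctr",c,"long axis of prong pair",a)
d=r[:,:2]-C;rho=np.hypot(*d.T);o=d[(rho>.062)&(rho<.072)&(r[:,2]>.008)&(r[:,2]<.06)];print("outlet",len(o),np.arctan2(*o.mean(0)[::-1]))
E
python3 fit.py
```

```text
lid [0.59810314 0.12188151] 0.053409418573500074 0.04637325688641804
nut enclosing ((597.347900390625, 121.42008972167969), 28.846397399902344) 2011 0.09216076576315779
flat width [[0.0477, 2.88], [0.0478, 2.87], [0.0479, 2.9], [0.0479, 2.89], [0.0479, 2.86], [0.0479, 2.91], [0.0479, 2.93], [0.048, 2.94]]
slot [[0.005, 1.31], [0.006, 1.32], [0.008, 1.34], [0.008, 1.33], [0.009, 1.3], [0.01, 1.35], [0.01, 1.29], [0.012, 1.36], [0.013, 1.28], [0.015, 1.37], [0.017, 1.27], [0.019, 1.38], [0.021, 1.26], [0.026, 1.39], [0.033, 1.25]]
[array([-0.02359196,  0.02414706])]
stud 327
stud ctr [-0.00045661 -0.00027884] long axis of prong pair 1.798746412792429
outlet 128 0.2355077322479184
```

```bash
python3 -m inch '1 -.001 .0026 0 0 0 -.115;1 0 0 .01 0 0 -.115;1 0 0 .01 0 0 -.115;1 0 0 .01 0 0 -.115;1 0 0 .01 0 0 -.115;1 0 0 .01 0 0 -.115;1 0 0 .01 0 0 -.115;1 0 0 .01 0 0 -.115;1 0 0 .01 0 0 -.115;1 0 0 0 0 0 0;1 0 0 0 0 0 0'
python3 w.py pics/w2.png; python3 fit.py
```

```text
clock: 2.98
tool_pos: [0.5972, 0.1164, 0.1693]
eef_rot: [0.793, 0.609, -0.001, -0.0]
contact_force: [0.6, -0.6, 0.3]
opening: 0.999
finger_force: 0.0
2.9833 [0.59724629 0.116357   0.16931271] yaw [0.25925028 0.96580836] q [-0.06  0.79 -0.37  1.68  0.38  0.75 -0.88]
lid [0.59747424 0.12204753] 0.053298056204937744 0.04629495808309873
nut enclosing ((597.5101928710938, 121.73310852050781), 28.7485408782959) 3570 0.09205826990124891
flat width [[0.0475, 2.87], [0.0476, 2.86], [0.0476, 2.94], [0.0476, 2.84], [0.0476, 2.88], [0.0476, 2.95], [0.0476, 2.85], [0.0476, 2.93]]
slot [[0.0, 1.31], [0.0, 1.32], [0.0, 1.33], [0.001, 1.34], [0.004, 1.3], [0.005, 1.35], [0.009, 1.36], [0.01, 1.29], [0.013, 1.28], [0.015, 1.37], [0.019, 1.38], [0.02, 1.27], [0.024, 1.39], [0.026, 1.26], [0.029, 1.4]]
[array([-0.02400074,  0.02352342])]
stud 668
stud ctr [-4.74133605e-05  2.38524496e-04] long axis of prong pair 1.8134339906302683
outlet 206 0.24349024445901807
```

```bash
python3 -m inch '1 .0056 -.001 0 0 0 -.016;1 0 0 .025 0 0 0;1 0 0 .035 0 0 0;1 0 0 .023 0 0 0;1 0 0 .01 0 0 0;1 0 0 0 0 0 0;1 0 0 0 0 0 0'
python3 -c "
from h import *
s=get_state();print(s['tool_pos'],s['eef_rot'],2*np.arctan2(s['eef_rot'][1],s['eef_rot'][0]))"
```

```text
clock: 3.62
tool_pos: [0.599, 0.1247, 0.0775]
eef_rot: [0.787, 0.617, 0.001, 0.0]
contact_force: [-0.1, -1.3, 0.2]
opening: 0.997
finger_force: 0.0
[0.59901188 0.12472823 0.07751365] [7.87004459e-01 6.16947040e-01 5.13060758e-04 2.60952943e-04] 1.3297153839368732
```

```bash
python3 -m inch '1 -.003 -.0006 .001 0 0 0;-1 0 0 0 0 0 0;-1 0 0 0 0 0 0;-1 0 0 0 0 0 0;-1 0 0 0 0 0 0;-1 0 0 0 0 0 0;-1 0 0 0 0 0 0' 20
python3 -c "
from h import *
s=get_state();print(s['tool_pos'],2*np.arctan2(s['eef_rot'][1],s['eef_rot'][0]),s['q'],s['moment'])"
```

```text
clock: 4.2
tool_pos: [0.5972, 0.1215, 0.0759]
eef_rot: [0.787, 0.617, 0.0, 0.0]
contact_force: [-3.4, 1.8, 1.5]
opening: 0.572
finger_force: 3.7
[0.59716513 0.1214939  0.07586229] 1.3297319025502445 [-0.10718169  0.91893616 -0.30326966  1.72965114  0.46019819  0.56398613
 -0.93255029] [ 0.34336447  1.12690177 -0.12791801]
```

```bash
python3 -m inch '-1 0 0 0 0 0 0;-1 0 0 0 0 0 0;-1 0 0 0 0 0 .07;-1 0 0 0 0 0 .07;-1 0 0 0 0 0 .07;-1 0 0 0 0 0 .07;-1 0 0 0 0 0 .07;-1 0 0 0 0 0 0;-1 0 0 0 0 0 0' 20
python3 -c "
from h import *
s=get_state();print(s['tool_pos'],2*np.arctan2(s['eef_rot'][1],s['eef_rot'][0]),s['q'],s['moment'])"
```

```text
clock: 4.95
tool_pos: [0.5971, 0.1214, 0.0758]
eef_rot: [0.882, 0.471, -0.0, 0.0]
contact_force: [-2.0, -0.9, 4.0]
opening: 0.564
finger_force: 20.0
[0.59711284 0.12143923 0.07583631] 0.9815412525715657 [-0.15607464  0.9111573  -0.21516357  1.73253243  0.33827725  0.53451196
 -1.172441  ] [-0.06686078  0.13838267 -0.05968924]
```

Forces are small. Remaining turn is 0.982 − 0.242 ≈ 0.74.

```bash
python3 -m inch '-1 0 0 0 0 0 .074;-1 0 0 0 0 0 .074;-1 0 0 0 0 0 .074;-1 0 0 0 0 0 .074;-1 0 0 0 0 0 .074;-1 0 0 0 0 0 .074;-1 0 0 0 0 0 .074;-1 0 0 0 0 0 .074;-1 0 0 0 0 0 .074;-1 0 0 0 0 0 .074;-1 0 0 0 0 0 0;-1 0 0 0 0 0 0'
python3 -c "
from h import *
s=get_state();print(s['tool_pos'],2*np.arctan2(s['eef_rot'][1],s['eef_rot'][0]),s['q'],s['moment'])"
```

```text
clock: 5.95
tool_pos: [0.5973, 0.1212, 0.0759]
eef_rot: [0.993, 0.121, 0.0, 0.0]
contact_force: [0.6, -1.2, 3.8]
opening: 0.569
finger_force: 20.0
[0.59728588 0.12121192 0.07586365] 0.2425805437538489 [-0.25650608  0.90593013 -0.03496469  1.73810277  0.05851376  0.4984263
 -1.65770291] [-0.14108277  0.18110056 -0.04417599]
```

```bash
python3 -m inch '1 0 0 0 0 0 0;1 0 0 0 0 0 0;1 0 0 0 0 0 0;1 0 0 0 0 0 0;1 0 0 -.03 0 0 0;1 0 0 -.03 0 0 0;1 0 0 -.04 0 0 0;1 0 0 -.03 0 0 0;1 0 0 0 0 0 0;1 0 0 0 0 0 0'
python3 w.py pics/w3.png; python3 fit.py
```

```text
clock: 6.78
tool_pos: [0.5983, 0.1217, 0.2076]
eef_rot: [0.993, 0.12, 0.002, -0.0]
contact_force: [-0.9, 0.7, -0.9]
opening: 0.999
finger_force: 0.0
6.7833 [0.59828457 0.12171023 0.20760098] yaw [0.97127759 0.23791093] q [-0.25  0.71 -0.04  1.66  0.04  0.76 -1.65]
lid [0.59808148 0.12168621] 0.05329461759836343 0.046316516760758056
nut enclosing ((597.7071533203125, 121.77435302734375), 28.62158203125) 2173 0.09211276657015935
flat width [[0.0474, 1.79], [0.0475, 1.8], [0.0475, 1.75], [0.0475, 1.81], [0.0475, 1.78], [0.0475, 1.82], [0.0475, 1.76], [0.0475, 1.86]]
slot [[0.0, 0.24], [0.0, 0.25], [0.0, 0.23], [0.0, 0.26], [0.0, 0.22], [0.002, 0.21], [0.005, 0.27], [0.01, 0.2], [0.011, 0.28], [0.013, 0.19], [0.014, 0.29], [0.02, 0.18], [0.02, 0.3], [0.025, 0.17], [0.025, 0.31]]
[array([-0.02390145,  0.02352193])]
stud 435
stud ctr [-0.00025239 -0.00030779] long axis of prong pair 1.790628426748966
outlet 163 0.238759365047788
```

View pics/w3.png

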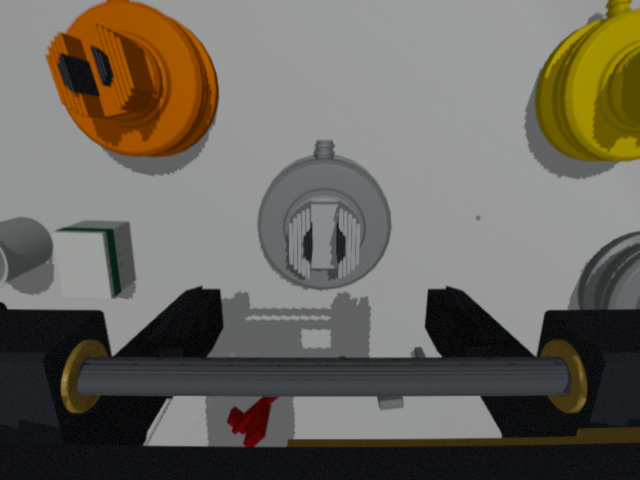

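The outlet is at (324,150), and the nut's slot and the stud's slot are now in line, running straight up the image through (323,235). The fit gives 0.24 against 0.22 to 0.24. Now I'll move above the key.

```bash
python3 -m inch '1 -.031 .012 0 0 0 0;1 -.031 .012 0 0 0 0;1 -.031 .012 0 0 0 0;1 -.031 .012 0 0 0 0;1 -.031 .012 0 0 0 0;1 0 0 0 0 0 -.115;1 0 0 0 0 0 -.115;1 0 0 0 0 0 -.115;1 0 0 0 0 0 -.115;1 0 0 0 0 0 -.115;1 0 0 0 0 0 -.115;1 0 0 0 0 0 -.115;1 0 0 0 0 0 -.115;1 0 0 0 0 0 -.115;1 0 0 0 0 0 -.115;1 0 0 0 0 0 -.115;1 0 0 0 0 0 -.115;1 0 0 0 0 0 -.115;1 0 0 0 0 0 -.115;1 0 0 0 0 0 -.093'
python3 -m inch '1 0 0 0 0 0 0;1 0 0 0 0 0 0'
cat > key.py <<'E'
from h import *
s=get_state();W=np.load("w.npz")['W'];r=W.reshape(-1,3);r=r[~np.isnan(r[:,0])]
r=r[np.hypot(*(r[:,:2]-[.462,.027]).T)<.055]
b=r[(r[:,2]>.012)&(r[:,2]<.036)];print("bar",len(b),rect(b[:,:2]),np.percentile(b[:,2],95))
u=r[(r[:,2]>.02)&(r[:,2]<.036)];print("bar axis",axis(u[:,:2]),len(u))
t=r[(r[:,2]>.06)&(r[:,2]<.08)];print("tab",len(t),t.mean(0),rect(t[:,:2]),axis(t[:,:2])[1])
print(s['tool_pos'],2*np.arctan2(s['eef_rot'][1],s['eef_rot'][0]))
E
python3 w.py pics/w4.png; python3 key.py
```

```text
clock: 8.5
tool_pos: [0.4596, 0.0262, 0.2042]
eef_rot: [0.562, 0.827, -0.001, -0.002]
contact_force: [-0.3, 0.5, -0.6]
opening: 1.001
finger_force: 0.0
clock: 8.67
tool_pos: [0.4599, 0.0262, 0.2046]
eef_rot: [0.565, 0.825, -0.001, -0.001]
contact_force: [0.1, -0.6, 0.4]
opening: 0.999
finger_force: 0.0
8.6667 [0.45993139 0.0262157  0.20458238] yaw [-0.36122751  0.93247649] q [ 0.2   0.6  -0.56  2.08  0.55  0.61 -0.38]
bar 850 ((460.4119567871094, 26.853906631469727), (23.932151794433594, 87.11040496826172), 21.205108642578125) 0.027411452684236125
bar axis (array([0.45787169, 0.03311534]), np.float64(1.9429122732907247)) 642
tab 378 [0.46025754 0.02754168 0.06768965] ((460.49468994140625, 26.8695011138916), (9.171646118164062, 21.357479095458984), 21.310739517211914) 1.9396764322214055
[0.46015309 0.02624714 0.204815  ] 1.9403316056072206
```

View pics/w4.png

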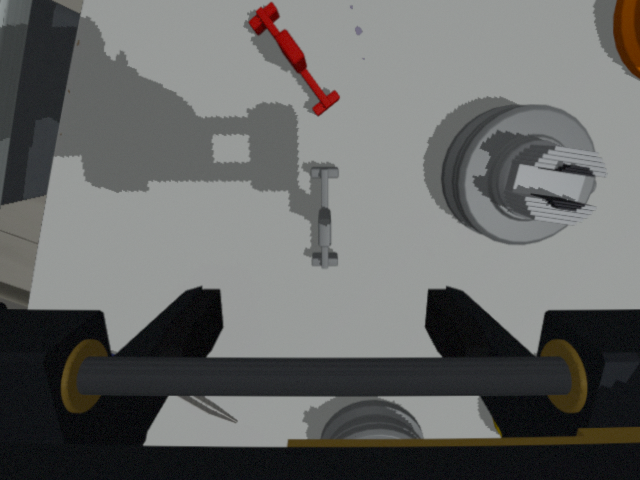

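The key is straight below the gripper in line with it, with its tab at (324,222). The red decoy at (292,55) is clear. Descending.

```bash
python3 -m inch '1 .0005 .0005 .02 0 0 0;1 0 0 .035 0 0 0;1 0 0 .035 0 0 0;1 0 0 .035 0 0 0;1 0 0 .017 0 0 0;1 0 0 .008 0 0 0;1 0 0 0 0 0 0;1 0 0 0 0 0 0'
python3 -c "
from h import *
s=get_state();print(s['tool_pos'],s['eef_rot'],2*np.arctan2(s['eef_rot'][1],s['eef_rot'][0]))"
```

```text
clock: 9.38
tool_pos: [0.4608, 0.0272, 0.0553]
eef_rot: [0.564, 0.826, -0.001, -0.0]
contact_force: [1.0, 0.0, -0.0]
opening: 0.999
finger_force: 0.0
[0.46078332 0.02718169 0.05534174] [ 5.64305033e-01  8.25566103e-01 -6.18715112e-04 -2.38306902e-04] 1.9424099441366227
```

```bash
python3 -m inch '-1 0 0 0 0 0 0;-1 0 0 0 0 0 0;-1 0 0 0 0 0 0;-1 0 0 0 0 0 0;-1 0 0 0 0 0 0;-1 0 0 0 0 0 0;-1 0 0 0 0 0 0;-1 0 0 0 0 0 0;-1 0 0 0 0 0 0;-1 0 0 0 0 0 0;-1 0 0 0 0 0 0;-1 0 0 0 0 0 0' 30
python3 -m inch '-1 0 0 -.02 0 0 0;-1 0 0 -.03 0 0 0;-1 0 0 -.03 0 0 0;-1 0 0 -.03 0 0 0;-1 0 0 -.02 0 0 0;-1 0 0 0 0 0 0;-1 0 0 0 0 0 0'
python3 w.py pics/w5.png;python3 - <<'E'
from h import *
from scipy.spatial.transform import Rotation as R
s=get_state();W=np.load("w.npz")['W'].reshape(-1,3);W=W[~np.isnan(W[:,0])]
L=(W-s['tool_pos'])@R.from_quat(s['eef_rot']).as_matrix()
k=L[(abs(L[:,0])<.06)&(abs(L[:,1])<.02)&(L[:,2]>.02)&(L[:,2]<.06)]
print(len(k),k.min(0),k.max(0),rect(k[:,:2]),axis(k[:,:2])[1])
T=R.from_quat(s['eef_rot']).as_matrix().T@(np.array([.5978,.1218,.18])-s['tool_pos']);print("delta",T,s['tool_pos'],2*np.arctan2(s['eef_rot'][1],s['eef_rot'][0]))
E
```

```text
clock: 10.38
tool_pos: [0.4611, 0.0269, 0.0557]
eef_rot: [0.564, 0.826, -0.0, 0.0]
contact_force: [-0.2, -0.8, -0.4]
opening: 0.116
finger_force: 0.7
clock: 10.97
tool_pos: [0.4615, 0.0266, 0.1863]
eef_rot: [0.564, 0.825, 0.001, 0.001]
contact_force: [0.6, 0.6, -1.0]
opening: 0.113
finger_force: 30.0
10.9667 [0.46151324 0.02664897 0.18625144] yaw [-0.36270636  0.93190319] q [ 0.19  0.64 -0.55  2.1   0.62  0.57 -0.43]
1947 [-0.04034871 -0.01032364  0.02000692] [0.0439005  0.01309602 0.05290444] ((1.8156661987304688, 1.7010173797607422), (23.432382583618164, 84.18762969970703), 89.48873901367188) 3.1392285649690814
delta [0.03904732 0.1622574  0.00520567] [0.46079178 0.02651178 0.18530636] 1.9423389356805463
```

View pics/w5.png

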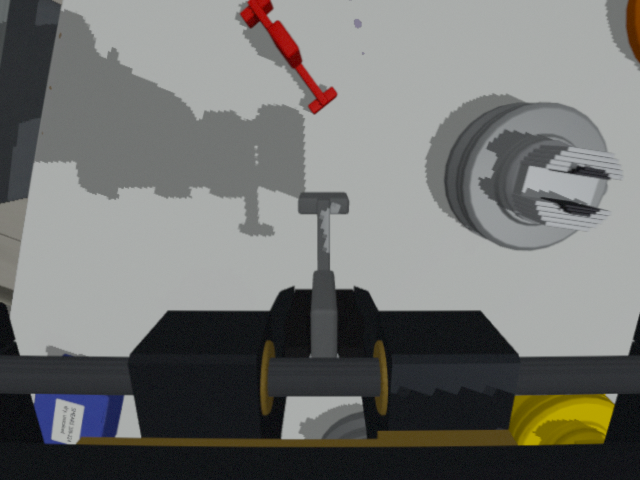

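The key hangs straight in the grip, with its front lug at (324,203). Carrying it over the holder and turning.

```bash
python3 -m inch '-1 .0078 .0324 0 0 0 0;-1 .0078 .0324 0 0 0 0;-1 .0078 .0324 0 0 0 0;-1 .0078 .0324 0 0 0 0;-1 .0078 .0324 0 0 0 0;-1 0 0 0 0 0 .1135;-1 0 0 0 0 0 .1135;-1 0 0 0 0 0 .1135;-1 0 0 0 0 0 .1135;-1 0 0 0 0 0 .1135;-1 0 0 0 0 0 .1135;-1 0 0 0 0 0 .1135;-1 0 0 0 0 0 .1135;-1 0 0 0 0 0 .1135;-1 0 0 0 0 0 .1135;-1 0 0 0 0 0 .1135;-1 0 0 0 0 0 .1135;-1 0 0 0 0 0 .1135;-1 0 0 0 0 0 .1135;-1 0 0 0 0 0 .1135'
python3 -m inch '-1 0 0 0 0 0 0;-1 0 0 0 0 0 0;-1 0 0 0 0 0 0'
cat > d.py <<'E'
from h import *
from scipy.spatial.transform import Rotation as R
s=get_state();M=R.from_quat(s['eef_rot']).as_matrix()
print("delta",M.T@(np.array([.5978,.1218,.117])-s['tool_pos']),s['tool_pos'],2*np.arctan2(s['eef_rot'][1],s['eef_rot'][0]),M[:,2],s['contact_force'],s['opening'])
E
python3 d.py
```

```text
clock: 12.68
tool_pos: [0.5966, 0.1218, 0.1834]
eef_rot: [0.993, 0.117, -0.002, 0.001]
contact_force: [0.2, -0.2, -0.5]
opening: 0.109
finger_force: 30.0
clock: 12.93
tool_pos: [0.5973, 0.1221, 0.1846]
eef_rot: [0.993, 0.121, -0.001, 0.001]
contact_force: [1.4, 0.1, -0.3]
opening: 0.107
finger_force: 30.0
delta [0.00060153 0.00034717 0.06755765] [0.59725168 0.12207827 0.18455842] 0.24346321913781915 [-0.00176383 -0.00127804 -0.99999763] [ 1.43374165  0.10938931 -0.30079927] 0.10727832985593942
```

```bash
python3 -m inch '-1 .0005 0 .012 0 0 0;-1 0 0 .015 0 0 0;-1 0 0 .015 0 0 0;-1 0 0 .01 0 0 0;-1 0 0 .006 0 0 0;-1 0 0 0 0 0 0;-1 0 0 0 0 0 0'; python3 d.py
python3 -m inch '-1 0 0 .003 0 0 0;-1 0 0 .002 0 0 0;-1 0 0 .002 0 0 0;-1 0 0 .001 0 0 0;-1 0 0 0 0 0 0;-1 0 0 0 0 0 0'; python3 d.py
```

```text
clock: 13.52
tool_pos: [0.5984, 0.1223, 0.1275]
eef_rot: [0.993, 0.12, -0.0, 0.0]
contact_force: [-0.3, -0.5, -1.0]
opening: 0.111
finger_force: 30.0
delta [-0.00065838  0.00033417  0.01047487] [0.59836256 0.12228241 0.12747467] 0.24061256831830627 [-2.65140014e-04 -9.32478807e-05 -9.99999961e-01] [-0.28471315 -0.54337294 -0.95653001] 0.11078364619068318
clock: 14.02
tool_pos: [0.5984, 0.1223, 0.1198]
eef_rot: [0.993, 0.12, 0.0, 0.0]
contact_force: [0.3, -0.5, -1.1]
opening: 0.11
finger_force: 30.0
delta [-0.0006824   0.0003512   0.00279685] [0.59837873 0.12230371 0.11979692] 0.2403624934877402 [ 1.61146867e-04 -5.65461362e-05 -9.99999985e-01] [ 0.31965829 -0.50999222 -1.13167747] 0.10981452941156283
```

```bash
python3 -m inch '-1 0 0 .001 0 0 0;-1 0 0 .001 0 0 0;-1 0 0 0 0 0 0;-1 0 0 0 0 0 0'; python3 -m inch '-1 0 0 .0007 0 0 0;-1 0 0 0 0 0 0;-1 0 0 0 0 0 0' 
```

```text
clock: 14.35
tool_pos: [0.5983, 0.1223, 0.1177]
eef_rot: [0.993, 0.12, -0.0, 0.0]
contact_force: [-0.3, -0.4, -0.8]
opening: 0.11
finger_force: 30.0
clock: 14.6
tool_pos: [0.5984, 0.1223, 0.1175]
eef_rot: [0.993, 0.12, 0.0, 0.0]
contact_force: [-1.3, 0.2, 4.3]
opening: 0.112
finger_force: 30.0
```

Contact came at the expected seating height. Releasing and backing off.

```bash
python3 -m inch '0 0 0 0 0 0 0;0 0 0 0 0 0 0;0 0 0 0 0 0 0;0 0 0 0 0 0 0;0 0 0 -.01 0 0 0;0 0 0 -.03 0 0 0;1 0 0 -.03 0 0 0;1 -.02 0 -.035 0 0 0;1 -.03 0 -.02 0 0 0;1 -.03 0 0 0 0 0;1 0 0 0 0 0 0;1 0 0 0 0 0 0'
python3 w.py pics/w6.png; python3 - <<'E'
from h import *
m,p,T=look("top")
for n,W in(("wrist",np.load("w.npz")['W']),("top",T)):
  r=W.reshape(-1,3);r=r[~np.isnan(r[:,0])];d=r[:,:2]-[.5978,.1218];rho=np.hypot(*d.T)
  t=r[(rho<.05)&(r[:,2]>.115)&(r[:,2]<.145)];print(n,len(t),"tab",t.mean(0) if len(t) else 0,rect(t[:,:2]),axis(t[:,:2])[1], np.percentile(t[:,2],95))
  l=r[(rho>.034)&(rho<.05)&(r[:,2]>.07)&(r[:,2]<.1)];print("lug/bar",len(l),rect(l[:,:2]),np.percentile(l[:,2],[5,50,95]))
E
```

```text
clock: 15.6
tool_pos: [0.5195, 0.1028, 0.2431]
eef_rot: [0.993, 0.12, 0.0, 0.0]
contact_force: [1.1, -0.1, -0.7]
opening: 0.93
finger_force: 0.0
15.6 [0.51948425 0.10278418 0.24311734] yaw [0.97126957 0.23798196] q [-0.22  0.57 -0.11  1.86  0.09  0.71 -1.7 ]
wrist 558 tab [0.59883919 0.12307845 0.12978976] ((598.7150268554688, 123.21421813964844), (22.039342880249023, 9.62325668334961), 14.045769691467285) -2.885322963488858 0.13106693362172717
lug/bar 822 ((598.8601684570312, 123.0236587524414), (87.54103088378906, 23.770078659057617), 13.8386869430542) [0.07531239 0.08235069 0.08891763]h.py:18: RuntimeWarning: Mean of empty slice.
  c=Q.mean(0);w,v=np.linalg.eigh(np.cov((Q-c).T));return c,np.arctan2(v[1,1],v[0,1])
  ret = um.true_divide(
  avg = a.mean(axis, **keepdims_kw)
h.py:18: RuntimeWarning: Degrees of freedom <= 0 for slice
  c=Q.mean(0);w,v=np.linalg.eigh(np.cov((Q-c).T));return c,np.arctan2(v[1,1],v[0,1])
  c *= np.true_divide(1, fact)
  c *= np.true_divide(1, fact)
Traceback (most recent call last):
IndexError: index -1 is out of bounds for axis 0 with size 0
```

View pics/w6.png

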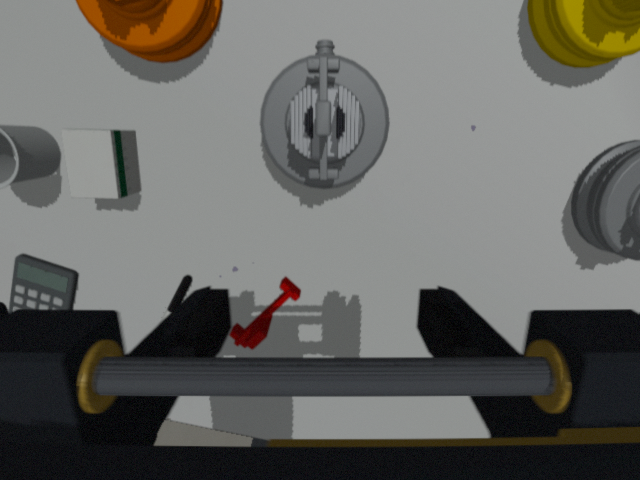

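The key lies in both slots at (323,118). Its tab top is at z≈130 mm and its bar top at 88 mm, it is upright and within about 1.5 mm of the axis, and the gripper is clear. Handing in.

```bash
python3 -c "
from plant import r
print(r.finish_job())"
```

```text
the job is handed in; nothing more can be done
None
```

I turned the castle nut about 1.09 rad clockwise until its slot lined up with the stud's, then seated the key upright in both slots, let go, and handed the job in at about 16 s; no verdict was returned.

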